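Dress the fondue carousel and hold the jar to the front

ROBOT

A 6-joint arm with a two-finger parallel gripper is mounted at the origin on the work surface. World frame = base frame: x ahead of the robot, y to its left, z up, the work surface at z = 0. Lengths are in m, angles in degrees, forces in N, time in s.
With the tool pointing down it reaches from about 0.4 to 0.825 m from the base axis. Payload 7 kg.
Tool frame: the origin (TCP) lies between the finger pads; the fingertips stand 14 mm ahead of it and the grasp point (between the pads) lies 5 mm behind it; z points along the fingers, y is the line along which they close (so a half turn about z gives the same grasp; the last joint's range is limited). The gripper opens to 88 mm and grips with 3 to 60 N. Pads are 19 mm wide; open, the fingers measure 130 mm over their backs; the gripper's body (78 mm by 193 mm) begins 47 mm behind the grasp point.
Start: joints at [-48.868, 20.546, 0.682, 0, -70.136, -16.507], TCP at [0.281, -0.614, 0.241] pointing down, gripper open.
Joint ranges: [-176.03, 176.03], [-82.01, 121.73], [-58.28, 71.71], [-173.87, 95.51], [-174.79, -0.11], [-173.66, 173.66]. Speed limits (degrees/s): [136.94, 136.94, 172.46, 180, 180, 180].

INTERFACE

Orientations are given as [roll, pitch, yaw] about the fixed x, y, z axes, in that order (R = Rz(yaw) Ry(pitch) Rx(roll)).
In Python, from plant import status, cams, job gives the robot as it stands. The module is installed in compiled form; this text tells all that it offers.
- The arm moves only by the tool step_arm, never from a script. Its arguments are lists of equal length, an entry for each row: "xyz": the shift along the tool's x, y, z each as a share of 20 cm, from -1 to 1, a list of three; "yaw": the turn about the tool's z as a share of 360 degrees, from -1 to 1; "claw": the closure, from -1 (fully open) to 1 (shut). A call has 1 to 20 rows; each row is the pose to reach, as a shift and turn from the pose commanded when the call began, along the tool's axes at that moment, turning the shorter way round; what a row does not reach only later rows make up. A row lasts 1/12 s, in which the tool goes at most 41.7 mm and 7.16 degrees, less where a joint would pass 70% of its speed; a pose out of reach is approached as far as the arm can. A call with a number of a shift or a turn outside -1 to 1 is refused whole. A call with a gripper value outside its range is refused whole. The fingers move at their own pace and stop on an object; "grip_force" is the grip in N (left out, the last holds). Time passes only in rows, so rows that repeat a pose let the fingers close. It gives the time, the measured TCP pose, the force, the opening and the grip force at its end, in the units of the state.
- status.get_state(): the state, without advancing time (a new reading comes with each control period).
- cams.capture(name): name is "scene" or "side" or "wrist"; returns (picture, depth): 400x640x3 uint8, blue, green, red; 400x640 float32, m along the optical axis (not along the pixel's ray), 0 where there is no reading.
- cams.calibration(name): a dict with "mtx" (3x3 intrinsics, pixels), "camera_from_world" (4x4, takes a point from world to camera coordinates); the wrist camera has in their place "T_tool_cam" (4x4, takes a point from camera to tool coordinates, whose origin is the TCP and whose axes are the flange's). Camera axes: x right, y down, z forward; pixel columns grow to the right and rows downward; lengths in m; the calibration is good to about 2 mm. A picture is of the moment at which its call begins: read the wrist's pose just before it. calibration takes no time and is no camera call.
- job.close_job(): hands the job in; it is judged then, once.
The state is a dict: "time_s": time; "joints": joint angles; "qd": joint speeds; "joint_torque": joint torques, N m; "tcp_pos": TCP position; "eef_rot": TCP orientation; "contact_force": force on the tool from outside, world axes, zero at the start; "moment": the same for the moment, N m; "gripper_width": finger opening in m; "gripper_force": force on a finger pad.
Only numpy, scipy, OpenCV 4.12 (cv2) and the standard library are available. Lean on these libraries where they do the work, as an engineer would, in place of code of your own. Each camera call takes 0.05 s, during which the arm holds its last target. There are 200 camera calls.

TASK

Lay the wide crispbread round flat in the middle of the raised plate on the carousel and centre the smaller cheese round on top of it, letting go of each. Only then turn the carousel until the round jar with the ball knob on its lid stands in line with the pointer on the foot, stack still in place, and finish with your gripper closed on one of the upright pegs, holding the turntable still there: do not let go. Leave all the other things on the shelf where they are.

Things in the scene. Friction and masses are not known exactly. Their poses are not given: they have to be found in the camera images.
- carousel_base: Fixed dark steel foot of the two-tier carousel. Origin on the table at the carousel's axis, z up. A flat bar runs out along its own -x and ends in a small steel diamond-shaped pointer, centre 183 mm from the axis, 16 mm high, sticking out from under the tray: the carousel's front, roughly towards the robot (within 30 degrees). The turntable starts 0.8 to 2.2 rad counter-clockwise of it.
- turntable: The turning part, one rigid piece, 1.3 kg, origin on its axis at table height. Oak tray (radius 155, from 20 to 30 mm above the table) with, fixed on it 100 mm from the axis: a round ball-knob jar (at its own -x), three square flat-lidded canisters (at +y, -y, +x; 47 mm wide, top 84 mm high). Four pegs between them near the rim; a raised plate over the middle.
- plate_top (a point): Centre of the upper face of the white plate on a stem over the carousel's middle, on its axis, 105 mm above the table. The plate is flat, without a raised rim, radius 60 mm, 8 mm thick, and turns with the turntable.
- ball_jar (a point): Centre of the ball knob (diameter 22 mm) on the steel lid of the only round jar (diameter 50 mm, lid top 86 mm above the table), fixed on the turntable. 100 mm from the axis, 95 mm above the table. The jar is at the front when this point lies over the line from axis to pointer (turntable and foot then have the same yaw). The bearing turns freely (0.03 N m of friction, no spring, stops 3.1 rad either side of the front).
- peg0 (a point): Centre of the top of one of the four alike oak pegs: diameter 16 mm, rising from the tray (30 mm) to 108 mm above the table, 140 mm from the axis, at 45 degrees from the turntable's own +x. Nothing else stands within 60 mm of its side below its top.
- peg1 (a point): Centre of the top of one of the four alike oak pegs: diameter 16 mm, rising from the tray (30 mm) to 108 mm above the table, 140 mm from the axis, at 135 degrees from the turntable's own +x. Nothing else stands within 60 mm of its side below its top.
- peg2 (a point): Centre of the top of one of the four alike oak pegs: diameter 16 mm, rising from the tray (30 mm) to 108 mm above the table, 140 mm from the axis, at -135 degrees from the turntable's own +x. Nothing else stands within 60 mm of its side below its top.
- peg3 (a point): Centre of the top of one of the four alike oak pegs: diameter 16 mm, rising from the tray (30 mm) to 108 mm above the table, 140 mm from the axis, at -45 degrees from the turntable's own +x. Nothing else stands within 60 mm of its side below its top.
- board: Fixed dark oak bread board, 270 by 120 mm, 14 mm thick, long side along its own x. Origin at the centre of its underside. The two rounds lie on it, 110 to 140 mm apart along x.
- bread: Round of hard crispbread, the wider disc: diameter 66 mm, 14 mm thick, about 40 g. Origin at the centre of its underside, z up. Rigid.
- cheese: Round of hard cheese, the smaller, plain disc: diameter 52 mm, 12 mm thick, about 35 g. Origin at the centre of its underside, z up. Rigid.
- pot: Bystander: copper-coloured pot, radius 85 mm, 100 mm high, left of the carousel. Origin at the centre of its underside.
- bowl_a: Bystander: glass bowl, radius 60 mm, 50 mm high, on the left towards the robot. Origin under its centre.
- bowl_b: Bystander: glass bowl, radius 60 mm, 50 mm high, right of the board. Origin under its centre.
- cup: Bystander: small white cup, radius 30 mm, 55 mm high, between the robot and the carousel, to the right. Origin under its centre.
- salt: Bystander: turned wooden salt cellar, radius 24 mm, 60 mm high, beyond the board. Origin under its centre.
There are look-alikes about, which are no part of the job. Leave any pink look-alike of the cheese alone.

How it is judged:
By the outcome, as a careful person would: the job done as asked, in the order asked, and still so for the second after the job is handed in, while the arm keeps its last pose, push and grip.
It also fails if it takes over 69 s, if anything falls off the work surface, if the arm or the gripper's body presses on something with over 40 N, if the wrist force passes 120 N, or if a joint passes its speed limit or range.

## Working session

There is one attempt and no reset: what is moved stays moved. The work goes in short steps, Python scripts to look and compute and a tool call to move; the robot and the scene stay as the last step left them, time stands still between calls to the robot, and variables do not carry over. Pictures are saved under pics/ and viewed, at most 10 in all, crops included, and the job is handed in when it is done.

Besides the shell and the picture viewer there is one more tool, called after "Call:" as a command line: name --pt "numbers of a row" for each row, then --argument value for the rest. step_arm: Moves the arm, as the interface text tells. Shift numbers are shares of 20 cm and turn numbers shares of 360 degrees, none past 1 either way. Its arguments: {"type":"object","properties":{"xyz":{"type":"array"},"yaw":{"type":"array"},"claw":{"type":"array"},"grip_force":{"type":"number"}},"required":["xyz","yaw","claw"]}

```bash
mkdir -p pics
cat > h.py <<'E'
from plant import status,cams,job
import numpy as np,cv2
from scipy.spatial.transform import Rotation as Ro
def snap(n,f):
    s=status.get_state(); p,d=cams.capture(n); cv2.imwrite('pics/'+f+'.png',p); np.savez('pics/'+f,p=p,d=d,pos=s['tcp_pos'],rot=s['eef_rot']); return s,p,d
def cam(n,z):
    c=cams.calibration(n); K=np.array(c['mtx'])
    if n=='wrist':
        T=np.eye(4);T[:3,:3]=Ro.from_euler('xyz',z['rot'],degrees=True).as_matrix();T[:3,3]=z['pos'];W=T@np.array(c['T_tool_cam'])
    else: W=np.linalg.inv(np.array(c['camera_from_world']))
    return K,W
def load(f): return np.load('pics/'+f+'.npz')
def atz(n,f,u,v,h):
    K,W=cam(n,load(f)); r=W[:3,:3]@np.linalg.inv(K)@np.array([u,v,1]); return W[:3,3]+r*(h-W[2,3])/r[2]
def cloud(n,f):
    z=load(f);K,W=cam(n,z);d=z['d'];v,u=np.mgrid[:400,:640]
    P=np.stack([(u-K[0,2])/K[0,0]*d,(v-K[1,2])/K[1,1]*d,d],-1)@W[:3,:3].T+W[:3,3]; P[d==0]=np.nan; return P
E
python3 - <<'E'
from h import *
print(status.get_state())
for n in('scene','side'): snap(n,n+'0'); print(n,cam(n,load(n+'0'))[1].round(3).tolist())
print(cams.calibration('wrist'))
a=cv2.imread('pics/scene0.png');b=cv2.imread('pics/side0.png')
E
```

```text
{'time_s': 0.0, 'joints': array([-4.88690083e+01,  2.05921075e+01,  6.33593338e-01, -2.34755606e-02,
       -7.01349486e+01, -1.65053802e+01]), 'qd': array([ 0.08035418, -0.04802349,  0.08933176,  0.03880612, -0.12147719,
       -0.07153062]), 'joint_torque': array([-1.66265281e-04, -5.82712376e+01,  2.93068832e+01,  6.99778318e+00,
        6.81131176e-03, -2.58390583e-04]), 'tcp_pos': array([ 0.28104559, -0.61318938,  0.23960315]), 'eef_rot': array([ 1.79904118e+02, -5.39733726e-03, -1.55382379e+02]), 'contact_force': array([-0.69647482,  0.54061874, -0.63017556]), 'moment': array([-0.05377137,  0.00704396,  0.01525702]), 'gripper_force': 0.0, 'gripper_width': 0.08768848583414272}
scene [[-0.877, 0.334, -0.345, 0.939], [0.48, 0.628, -0.612, 0.731], [0.012, -0.703, -0.711, 0.996], [0.0, 0.0, 0.0, 1.0]]
side [[0.832, -0.293, 0.471, -0.168], [-0.555, -0.474, 0.684, -1.01], [0.023, -0.83, -0.557, 0.88], [0.0, 0.0, 0.0, 1.0]]
{'mtx': array([[314.22222253,   0.        , 323.1611933 ],
       [  0.        , 314.22222253, 199.80638952],
       [  0.        ,   0.        ,   1.        ]]), 'T_tool_cam': array([[-4.60344729e-04, -9.57179211e-01, -2.89495675e-01,
         7.92557633e-02],
       [ 9.99999424e-01, -1.60073646e-04, -1.06089771e-03,
         5.49270658e-04],
       [ 9.69128604e-04, -2.89495997e-01,  9.57178734e-01,
        -1.45030772e-01],
       [ 0.00000000e+00,  0.00000000e+00,  0.00000000e+00,
         1.00000000e+00]])}
```

View pics/scene0.png

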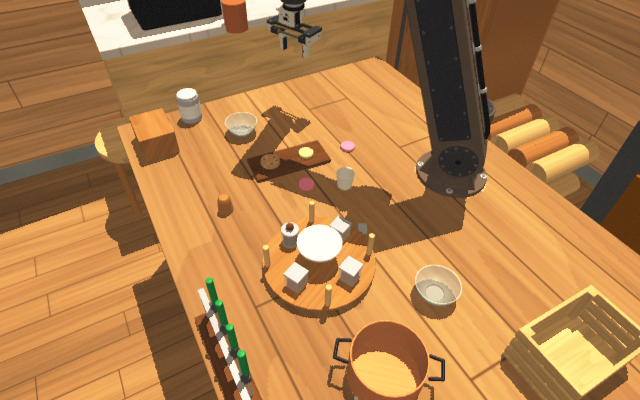

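View pics/side0.png

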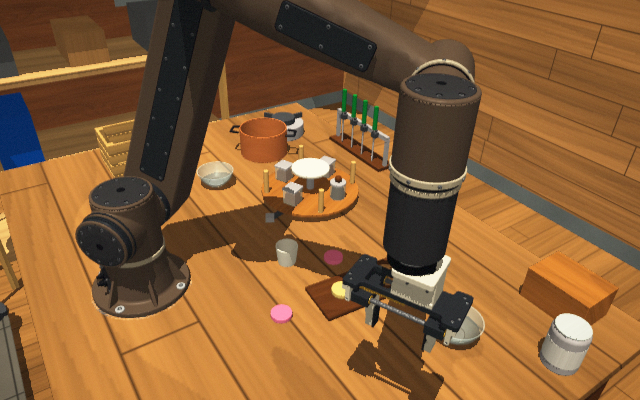

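The scene view shows the bread at (270,160), the yellow cheese at (306,153) and pink look-alikes at (347,146) and (306,184). On the carousel, the plate is at (320,242), the ball knob at (290,227) and the dark pointer at about (362,228).

Run:
```python
from h import *
for n,u,v,h in [('bread',270,160,.028),('cheese',306,152.5,.026),('plate',320,242,.105),('knob',290,227,.095),('pointer',362,228,.016),('p',371,236,.108),('p',328,288,.108),('p',265,247,.108),('p',311,203,.108)]:
    print(n,atz('scene','scene0',u,v,h).round(4))
P=cloud('scene','scene0');
for u,v in [(270,160),(306,153),(320,242),(290,227),(362,228)]: print(P[v,u].round(3))
p=load('scene0')['p']
cv2.imwrite('pics/c1.png',cv2.resize(p[120:310,230:400],None,fx=3.1,fy=3.1,interpolation=cv2.INTER_CUBIC))
```

```text
bread [ 0.5261 -0.3217  0.028 ]
cheese [ 0.3981 -0.3016  0.026 ]
plate [0.5795 0.121  0.105 ]
knob [0.6223 0.0304 0.095 ]
pointer [0.4084 0.0729 0.016 ]
p [0.4523 0.1691 0.108 ]
p [0.6315 0.2533 0.108 ]
p [0.7133 0.0706 0.108 ]
p [ 0.5351 -0.0112  0.108 ]
[ 0.527 -0.32   0.03 ]
[ 0.402 -0.295  0.03 ]
[0.579 0.12  0.104]
[0.626 0.038 0.105]
[0.409 0.074 0.018]
```

View pics/c1.png

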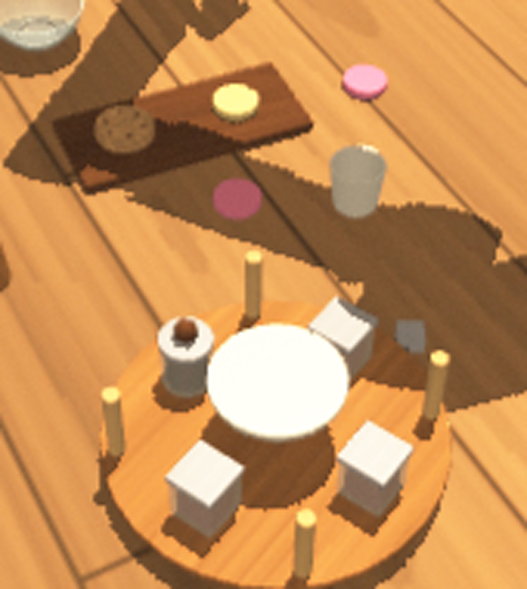

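```bash
cat >> h.py <<'E'
def to(x,y,z,yaw=None,s=None):
    s=s or status.get_state(); R=Ro.from_euler('xyz',s['eef_rot'],degrees=True)
    d=R.inv().apply(np.array([x,y,z])-s['tcp_pos'])/.2
    # yaw share: turn about tool z (down), positive lowers world yaw
    w=0 if yaw is None else -((yaw-s['eef_rot'][2]+180)%360-180)/360
    print('xyz',d.round(4).tolist(),'yaw',round(w,4),'at',np.round(s['tcp_pos'],4),np.round(s['eef_rot'],2))
E
python3 - <<'E'
from h import *
for n,u,v,h in [('bowl_b',240,122,.05),('boardL',249,167,.014),('boardR',330,162,.014),('board',319,143,.014),('b',262,181,.014)]: print(n,atz('scene','scene0',u,v,h).round(3))
to(.527,-.321,.18); to(.527,-.321,.18,-120)
E
```

```text
bowl_b [ 0.544 -0.543  0.05 ]
boardL [ 0.598 -0.337  0.014]
boardR [ 0.342 -0.231  0.014]
board [ 0.325 -0.34   0.014]
b [ 0.587 -0.253  0.014]
xyz [-1.7265, 0.8155, 0.2997] yaw 0 at [ 0.2811 -0.6132  0.2397] [ 1.7991e+02 -1.0000e-02 -1.5538e+02]
xyz [-1.7265, 0.8155, 0.2997] yaw -0.0983 at [ 0.2811 -0.6132  0.2397] [ 1.7991e+02 -1.0000e-02 -1.5538e+02]
```

Call:
step_arm --pt "-0.2 0.1 0" --pt "-0.4 0.2 0" --pt "-0.6 0.3 0" --pt "-0.8 0.4 0" --pt "-0.9 0.42 0" --pt "-0.9 0.42 0" --yaw '[0,0,0,0,0,0]' --claw '[-1,-1,-1,-1,-1,-1]' --grip_force 15

```text
time_s: 0.6
tcp_pos: [0.4133, -0.4587, 0.2405]
eef_rot: [180.0, 0.1, -155.1]
contact_force: [-0.0, -0.1, -0.7]
gripper_width: 0.0878
gripper_force: 0.0
```

Call:
step_arm --pt "-0.18 0.08 0.06" --pt "-0.36 0.16 0.12" --pt "-0.54 0.25 0.18" --pt "-0.72 0.34 0.25" --pt "-0.82 0.395 0.3" --pt "-0.82 0.395 0.3" --pt "-0.82 0.395 0.3" --pt "-0.82 0.395 0.3" --yaw '[0,0,0,0,0,0,0,0]' --claw '[-1,-1,-1,-1,-1,-1,-1,-1]'

```text
time_s: 1.27
tcp_pos: [0.5259, -0.3222, 0.1805]
eef_rot: [180.0, -0.0, -155.3]
contact_force: [0.2, 0.2, 0.1]
gripper_width: 0.0877
gripper_force: 0.0
```

Run:
```python
from h import *
s,p,d=snap('wrist','w1'); print(s['tcp_pos'],s['eef_rot'])
P=cloud('wrist','w1'); z=P[...,2]
m=(z>.022)&(z<.05)
n,l,st,c=cv2.connectedComponentsWithStats(m.astype('uint8'))
for i in range(1,n):
    if st[i,4]>150:
        q=P[l==i]; (a,b),r=cv2.minEnclosingCircle(q[:,:2].astype('f4')); print(st[i],c[i].round(1),q.mean(0).round(4),(round(a,4),round(b,4),round(r,4)),np.nanmedian(q[:,2]).round(4))
```

```text
[ 0.52593395 -0.3221895   0.1804865 ] [ 1.79989190e+02 -2.81247872e-02 -1.55341801e+02]
[   3   29  140  145 7802] [55.9 99.1] [ 0.5483 -0.5696  0.0359] (0.5419, -0.5444, 0.0585) 0.0361
[ 373   37   59   63 2857] [402.1  68.4] [ 0.397  -0.3045  0.0267] (0.397, -0.3039, 0.0261) 0.0267
[126  60  27  86 335] [145.4 103. ] [ 0.517  -0.4958  0.04  ] (0.5203, -0.5009, 0.0346) 0.0403
[ 571   76   52   66 1222] [588.7 107.7] [ 0.3588 -0.1414  0.0369] (0.3532, -0.1273, 0.0273) 0.0373
[ 606   78   34   63 1206] [628.2 112.1] [ 0.3457 -0.1038  0.033 ] (0.3499, -0.119, 0.0254) 0.0322
[ 292  157   66   65 3385] [324.7 189. ] [ 0.5249 -0.3207  0.0286] (0.5261, -0.3203, 0.0329) 0.0287
```

View pics/w1.png

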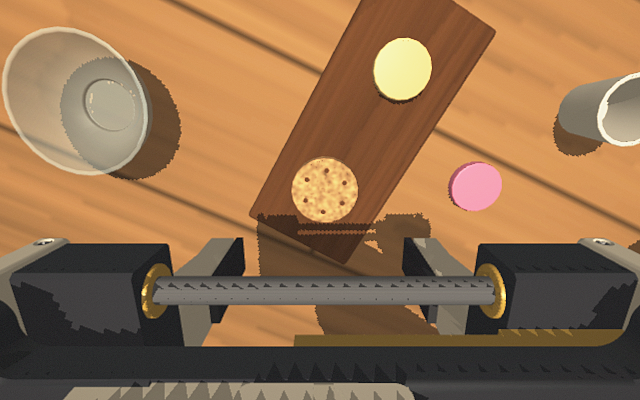

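The wrist view shows the bread under the gripper at (324,189) and the cheese at (402,69). Both measured radii match the given sizes.

Call:
step_arm --pt "0 0.008 0.15" --pt "0 0.008 0.3" --pt "0 0.008 0.45" --pt "0 0.008 0.58" --pt "0 0.008 0.66" --pt "0 0.008 0.71" --pt "0 0.008 0.746" --pt "0 0.008 0.746" --pt "0 0.008 0.746" --pt "0 0.008 0.746" --pt "0 0.008 0.746" --pt "0 0.008 0.746" --pt "0 0.008 0.746" --pt "0 0.008 0.746" --pt "0 0.008 0.746" --pt "0 0.008 0.746" --yaw '[0,0,0,0,0,0,0,0,0,0,0,0,0,0,0,0]' --claw '[-1,-1,-1,-1,-1,-1,-1,-1,1,1,1,1,1,1,1,1]' --grip_force 12

```text
time_s: 2.65
tcp_pos: [0.526, -0.3208, 0.0324]
eef_rot: [-179.9, 0.1, -155.4]
contact_force: [-0.2, 1.1, 7.2]
gripper_width: 0.0658
gripper_force: 12.0
```

Call:
step_arm --pt "0 0 -0.1" --pt "0 0 -0.25" --pt "0 0 -0.45" --pt "0 0 -0.65" --pt "-0.1 0.12 -0.8" --pt "-0.24 0.27 -0.9" --pt "-0.38 0.43 -0.95" --pt "-0.5 0.57 -1" --pt "-0.64 0.72 -1" --pt "-0.76 0.86 -1" --pt "-0.84 0.945 -1" --pt "-0.84 0.945 -1" --yaw '[0,0,0,0,0,0,0,0,0,0,0,0]' --claw '[1,1,1,1,1,1,1,1,1,1,1,1]'

```text
time_s: 3.65
tcp_pos: [0.6005, -0.0746, 0.2313]
eef_rot: [180.0, 0.0, -155.1]
contact_force: [-0.3, -0.1, -1.2]
gripper_width: 0.0654
gripper_force: 12.0
```

Call:
step_arm --pt "-0.1 0.12 -0.03" --pt "-0.24 0.27 -0.08" --pt "-0.38 0.43 -0.15" --pt "-0.5 0.57 -0.2" --pt "-0.64 0.72 -0.22" --pt "-0.76 0.86 -0.22" --pt "-0.84 0.945 -0.22" --pt "-0.84 0.945 -0.22" --pt "-0.84 0.945 -0.22" --pt "-0.84 0.945 -0.22" --yaw '[0,0,0,0,0,0,0,0,0,0]' --claw '[1,1,1,1,1,1,1,1,1,1]'

```text
time_s: 4.48
tcp_pos: [0.673, 0.1626, 0.2749]
eef_rot: [-180.0, -0.1, -155.4]
contact_force: [0.2, -0.4, -0.6]
gripper_width: 0.0653
gripper_force: 12.0
```

Run:
```python
from h import *
s,p,d=snap('wrist','w2'); print(s['tcp_pos'],s['eef_rot'],s['contact_force'])
P=cloud('wrist','w2'); z=P[...,2]
for lo,hi in((.098,.112),):
  m=(z>lo)&(z<hi); m&=np.hypot(P[...,0]-.58,P[...,1]-.12)<.17
  n,l,st,c=cv2.connectedComponentsWithStats(m.astype('uint8'))
  for i in range(1,n):
    if st[i,4]>15:
        q=P[l==i]; (a,b),r=cv2.minEnclosingCircle(q[:,:2].astype('f4')); print(st[i],c[i].round(1),q.mean(0).round(4),(round(a,4),round(b,4),round(r,4)),np.median(q[:,2]).round(4))
```

```text
[0.67297531 0.1626162  0.2749113 ] [-1.79997360e+02 -6.07043470e-02 -1.55361463e+02] [ 0.16713449 -0.37303909 -0.64080081]
[  261     9   127   136 13466] [324.2  76.6] [0.5782 0.1205 0.1058] (0.5804, 0.1215, 0.06) 0.1058
[209  70  23  24 417] [220.1  81.4] [0.6221 0.0324 0.1035] (0.6223, 0.0312, 0.0108) 0.1038
[221 175  18  17 223] [229.2 182.7] [0.7101 0.0741 0.1073] (0.7114, 0.0737, 0.0081) 0.1084
[411 174  19  17 223] [420.1 181.9] [0.628  0.2512 0.1071] (0.6285, 0.2525, 0.008) 0.1082
```

View pics/w2.png

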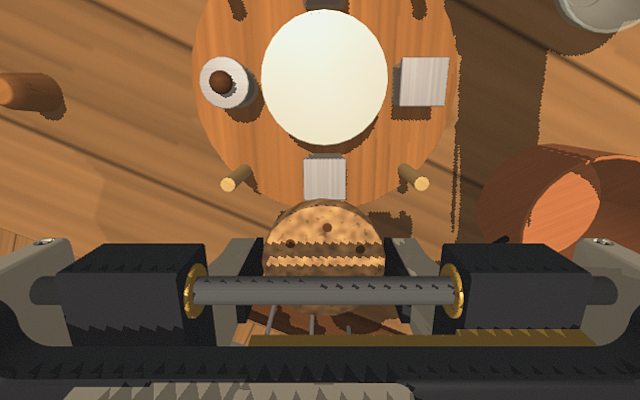

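The wrist view shows the plate at (324,77), the knob at (220,81), and pegs at (229,183) and (420,182). All of them agree with the given radii and heights, and the axis comes out at (0.580, 0.1215).

Call:
step_arm --pt "0.1 0 0" --pt "0.22 0 0.05" --pt "0.36 0.005 0.15" --pt "0.46 0.006 0.3" --pt "0.508 0.007 0.45" --pt "0.508 0.007 0.56" --pt "0.508 0.007 0.63" --pt "0.508 0.007 0.63" --pt "0.508 0.007 0.63" --pt "0.508 0.007 0.63" --yaw '[0,0,0,0,0,0,0,0,0,0]' --claw '[1,1,1,1,1,1,1,1,1,1]'

```text
time_s: 5.37
tcp_pos: [0.5812, 0.1216, 0.1508]
eef_rot: [-180.0, 0.1, -155.4]
contact_force: [0.5, 0.8, 0.9]
gripper_width: 0.0657
gripper_force: 12.0
```

Run:
```python
from h import *
to(.580,.1215,.1235)
```

```text
xyz [0.0058, 0.0022, 0.1365] yaw 0 at [0.5812 0.1216 0.1508] [-1.7998e+02  1.1000e-01 -1.5541e+02]
```

Call:
step_arm --pt "0.005 0.002 0.05" --pt "0.005 0.002 0.09" --pt "0.005 0.002 0.12" --pt "0.005 0.002 0.135" --pt "0.005 0.002 0.138" --pt "0.005 0.002 0.138" --pt "0.005 0.002 0.138" --yaw '[0,0,0,0,0,0,0]' --claw '[1,1,1,1,1,1,1]'

```text
time_s: 5.95
tcp_pos: [0.5791, 0.1219, 0.1221]
eef_rot: [-180.0, -0.0, -155.3]
contact_force: [-3.1, -0.2, 6.8]
gripper_width: 0.0655
gripper_force: 12.0
```

Call:
step_arm --pt "0 0 0" --pt "0 0 0" --pt "0 0 0" --pt "0 0 0" --pt "0 0 0" --pt "0 0 -0.05" --pt "0 0 -0.2" --pt "0 0 -0.4" --pt "0 0 -0.6" --pt "0 0 -0.7" --pt "-0.2 0 -0.76" --pt "-0.4 0 -0.76" --pt "-0.51 0 -0.76" --pt "-0.51 0 -0.76" --pt "-0.51 0 -0.76" --yaw '[0,0,0,0,0,0,0,0,0,0,0,0,0,0,0]' --claw '[-1,-1,-1,-1,-1,-1,-1,-1,-1,-1,-1,-1,-1,-1,-1]'

```text
time_s: 7.2
tcp_pos: [0.6724, 0.1647, 0.2731]
eef_rot: [180.0, -0.1, -155.4]
contact_force: [-0.6, -0.1, -0.0]
gripper_width: 0.0877
gripper_force: 0.0
```

```bash
cat >> h.py <<'E'
def comps(f,lo,hi,cx,cy,R,mn=15):
  P=cloud('wrist',f); z=P[...,2]
  m=(z>lo)&(z<hi)&(np.hypot(P[...,0]-cx,P[...,1]-cy)<R)
  n,l,st,c=cv2.connectedComponentsWithStats(m.astype('uint8'))
  for i in range(1,n):
    if st[i,4]>mn:
        q=P[l==i]; (a,b),r=cv2.minEnclosingCircle(q[:,:2].astype('f4')); print(st[i,4],c[i].round(0),q.mean(0).round(4),'circ',(round(a,4),round(b,4),round(r,4)))
E
python3 - <<'E'
from h import *
s,p,d=snap('wrist','w3'); print(s['tcp_pos'],s['eef_rot'])
comps('w3',.112,.13,.58,.12,.1); comps('w3',.098,.111,.58,.12,.17)
E
```

```text
[0.67244779 0.16465738 0.27306319] [ 1.79999682e+02 -8.30721753e-02 -1.55380218e+02]
4498 [324.  77.] [0.5786 0.1224 0.1198] circ (0.5792, 0.1226, 0.033)
9152 [321.  76.] [0.5785 0.1198 0.1058] circ (0.5804, 0.1216, 0.0601)
418 [217.  81.] [0.622  0.0324 0.1035] circ (0.6223, 0.0311, 0.0109)
230 [227. 183.] [0.7101 0.0742 0.1072] circ (0.7115, 0.0737, 0.0079)
225 [419. 182.] [0.6281 0.2512 0.1073] circ (0.6283, 0.2524, 0.008)
```

Call:
step_arm --pt "0.08 -0.05 0" --pt "0.22 -0.15 0" --pt "0.37 -0.26 0" --pt "0.53 -0.37 0" --pt "0.69 -0.48 0" --pt "0.85 -0.59 0" --pt "1 -0.7 0" --yaw '[0,0,0,0,0,0,0]' --claw '[-1,-1,-1,-1,-1,-1,-1]'

```text
time_s: 7.83
tcp_pos: [0.546, -0.0479, 0.2748]
eef_rot: [-180.0, 0.1, -155.4]
contact_force: [0.9, 0.0, 0.0]
gripper_width: 0.0874
gripper_force: 0.0
```

Call:
step_arm --pt "0.15 -0.11 0.05" --pt "0.3 -0.21 0.12" --pt "0.45 -0.32 0.2" --pt "0.6 -0.42 0.28" --pt "0.75 -0.53 0.36" --pt "0.9 -0.63 0.42" --pt "1 -0.7 0.46" --pt "1 -0.7 0.46" --yaw '[0,0,0,0,0,0,0,0]' --claw '[-1,-1,-1,-1,-1,-1,-1,-1]'

```text
time_s: 8.5
tcp_pos: [0.4207, -0.259, 0.1807]
eef_rot: [179.9, -0.1, -155.6]
contact_force: [-0.2, 0.7, -0.2]
gripper_width: 0.0873
gripper_force: 0.0
```

Call:
step_arm --pt "0.12 -0.08 0" --pt "0.2 -0.13 0" --pt "0.23 -0.16 0" --pt "0.23 -0.16 0" --pt "0.23 -0.16 0" --yaw '[0,0,0,0,0]' --claw '[-1,-1,-1,-1,-1]'

```text
time_s: 8.92
tcp_pos: [0.3964, -0.3051, 0.1824]
eef_rot: [-180.0, 0.0, -155.4]
contact_force: [0.4, 0.4, -1.0]
gripper_width: 0.0877
gripper_force: 0.0
```

Run:
```python
from h import *
s,p,d=snap('wrist','w4'); print(s['tcp_pos'],s['eef_rot'])
comps('w4',.022,.035,.397,-.304,.1,200); comps('w4',.006,.02,.397,-.304,.2,200);to(.397,-.304,.031)
print(atz('wrist','w1',475,186,.01),atz('scene','scene0',347,146,.01))
```

```text
[ 0.39641529 -0.30505958  0.18236511] [-1.79959505e+02  4.89903069e-02 -1.55436030e+02]
2039 [324. 188.] [ 0.3958 -0.3044  0.0266] circ (0.3966, -0.304, 0.0259)
2801 [418.  42.] [ 0.239  -0.282   0.0127] circ (0.239, -0.2814, 0.026)
16990 [314. 193.] [ 0.4104 -0.3095  0.0146] circ (0.4217, -0.3071, 0.1121)
266 [485. 206.] [ 0.3467 -0.1407  0.0132] circ (0.3485, -0.129, 0.024)
332 [392. 268.] [ 0.4518 -0.1941  0.0116] circ (0.4529, -0.195, 0.0164)
2139 [269. 319.] [ 0.57   -0.2957  0.0145] circ (0.5619, -0.3014, 0.0521)
xyz [-0.0021, 0.0033, 0.7564] yaw 0 at [ 0.3967 -0.3047  0.1823] [-1.7996e+02  5.0000e-02 -1.5539e+02]
[ 0.4613644  -0.17866837  0.01      ] [ 0.24154159 -0.28184224  0.01      ]
```

View pics/w4.png

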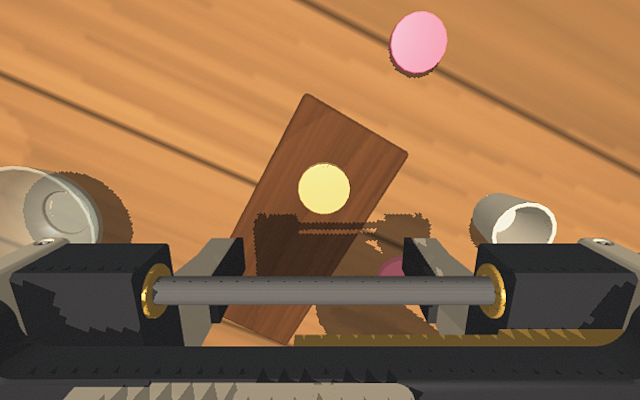

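The yellow cheese is centred under the gripper at (324,188), and the pink discs at (418,42) and (395,268) are clear of the fingers.

Call:
step_arm --pt "0 0.003 0.15" --pt "0 0.003 0.3" --pt "0 0.003 0.45" --pt "0 0.003 0.58" --pt "0 0.003 0.67" --pt "0 0.003 0.72" --pt "0 0.003 0.754" --pt "0 0.003 0.754" --pt "0 0.003 0.754" --pt "0 0.003 0.754" --pt "0 0.003 0.754" --pt "0 0.003 0.754" --pt "0 0.003 0.754" --pt "0 0.003 0.754" --pt "0 0.003 0.754" --pt "0 0.003 0.754" --pt "0 0.003 0.754" --yaw '[0,0,0,0,0,0,0,0,0,0,0,0,0,0,0,0,0]' --claw '[-1,-1,-1,-1,-1,-1,-1,-1,1,1,1,1,1,1,1,1,1]' --grip_force 12

```text
time_s: 10.38
tcp_pos: [0.3965, -0.3046, 0.0313]
eef_rot: [-180.0, 0.0, -155.4]
contact_force: [-0.1, 1.2, 5.7]
gripper_width: 0.0513
gripper_force: 12.0
```

Call:
step_arm --pt "0 0 -0.1" --pt "0 0 -0.25" --pt "0 0 -0.45" --pt "0 0 -0.65" --pt "-0.1 0.07 -0.8" --pt "-0.22 0.15 -0.9" --pt "-0.38 0.26 -0.95" --pt "-0.54 0.37 -1" --pt "-0.7 0.49 -1" --pt "-0.86 0.6 -1" --pt "-1 0.7 -1" --pt "-1 0.7 -1" --yaw '[0,0,0,0,0,0,0,0,0,0,0,0]' --claw '[1,1,1,1,1,1,1,1,1,1,1,1]'

```text
time_s: 11.38
tcp_pos: [0.5224, -0.0898, 0.2306]
eef_rot: [-180.0, 0.1, -155.2]
contact_force: [0.9, -0.5, -0.5]
gripper_width: 0.0515
gripper_force: 12.0
```

Run:
```python
from h import *
to(.5792,.122,.20)
```

```text
xyz [-0.7024, 0.8421, 0.1539] yaw 0 at [ 0.5224 -0.0898  0.2306] [-1.8000e+02  5.0000e-02 -1.5518e+02]
```

Call:
step_arm --pt "-0.06 0.08 0" --pt "-0.18 0.22 0.02" --pt "-0.3 0.36 0.05" --pt "-0.42 0.5 0.1" --pt "-0.54 0.64 0.15" --pt "-0.64 0.76 0.2" --pt "-0.702 0.842 0.28" --pt "-0.702 0.842 0.33" --pt "-0.702 0.842 0.33" --pt "-0.702 0.842 0.33" --yaw '[0,0,0,0,0,0,0,0,0,0]' --claw '[1,1,1,1,1,1,1,1,1,1]'

```text
time_s: 12.22
tcp_pos: [0.5766, 0.1172, 0.1642]
eef_rot: [-180.0, -0.1, -155.4]
contact_force: [-0.2, -0.5, 0.1]
gripper_width: 0.0515
gripper_force: 12.0
```

Run:
```python
from h import *
for i in range(3): to(.5794,.1222,.1372)
```

```text
xyz [-0.0233, 0.0172, 0.1348] yaw 0 at [0.5766 0.1172 0.1642] [-1.7999e+02 -1.3000e-01 -1.5536e+02]
xyz [-0.0233, 0.0172, 0.1348] yaw 0 at [0.5766 0.1172 0.1642] [-1.7999e+02 -1.3000e-01 -1.5536e+02]
xyz [-0.0233, 0.0172, 0.1348] yaw 0 at [0.5766 0.1172 0.1642] [-1.7999e+02 -1.3000e-01 -1.5536e+02]
```

Call:
step_arm --pt "-0.015 0.01 0.03" --pt "-0.023 0.017 0.08" --pt "-0.023 0.017 0.11" --pt "-0.023 0.017 0.13" --pt "-0.023 0.017 0.135" --pt "-0.023 0.017 0.135" --pt "-0.023 0.017 0.135" --yaw '[0,0,0,0,0,0,0]' --claw '[1,1,1,1,1,1,1]'

```text
time_s: 12.8
tcp_pos: [0.5801, 0.1225, 0.1381]
eef_rot: [-180.0, 0.0, -155.4]
contact_force: [0.8, 0.3, -0.8]
gripper_width: 0.0514
gripper_force: 12.0
```

Call:
step_arm --pt "0 0 0" --pt "0 0 0" --pt "0 0 0" --pt "0 0 0" --pt "0 0 0" --pt "0 0 -0.05" --pt "0 0 -0.2" --pt "0 0 -0.4" --pt "0 0 -0.6" --pt "0 0 -0.7" --pt "-0.2 0 -0.7" --pt "-0.4 0 -0.7" --pt "-0.51 0 -0.7" --pt "-0.51 0 -0.7" --pt "-0.51 0 -0.7" --yaw '[0,0,0,0,0,0,0,0,0,0,0,0,0,0,0]' --claw '[-1,-1,-1,-1,-1,-1,-1,-1,-1,-1,-1,-1,-1,-1,-1]'

```text
time_s: 14.05
tcp_pos: [0.6732, 0.1654, 0.2773]
eef_rot: [-180.0, -0.1, -155.4]
contact_force: [0.3, -0.9, 0.0]
gripper_width: 0.0878
gripper_force: 0.0
```

Run:
```python
from h import *
s,p,d=snap('wrist','w5'); print(s['tcp_pos'],s['eef_rot'])
comps('w5',.126,.145,.58,.12,.1);comps('w5',.112,.125,.58,.12,.1); comps('w5',.098,.111,.58,.12,.17);comps('w5',.005,.019,.41,.073,.03)
print(s['joints'])
to(.7115,.0737,.2,-20.2)
cv2.imwrite('pics/c2.png',cv2.resize(p[0:200,180:460],None,fx=2,fy=2))
snap('scene','scene1');snap('side','side1')
```

```text
[0.67322099 0.16544219 0.27726122] [-1.79995013e+02 -8.69659978e-02 -1.55376511e+02]
2917 [323.  77.] [0.5802 0.1233 0.1318] circ (0.5805, 0.1234, 0.0259)
1460 [323.  74.] [0.5772 0.1213 0.1197] circ (0.5792, 0.1227, 0.0329)
8923 [321.  75.] [0.5785 0.1198 0.1058] circ (0.5802, 0.1216, 0.0601)
406 [218.  80.] [0.622  0.0324 0.1036] circ (0.6222, 0.0312, 0.011)
218 [227. 181.] [0.7102 0.0742 0.1074] circ (0.7115, 0.0735, 0.0082)
218 [417. 180.] [0.628  0.2513 0.1073] circ (0.6281, 0.2525, 0.0079)
[ 2.98664511e+01  2.12895480e+01  6.53954051e+00 -3.08060227e-03
 -7.53370504e+01 -9.52421765e+01]
xyz [0.0132, -0.4963, 0.3888] yaw -0.3755 at [0.6726 0.1651 0.2778] [-1.8000e+02 -6.0000e-02 -1.5538e+02]
```

View pics/c2.png

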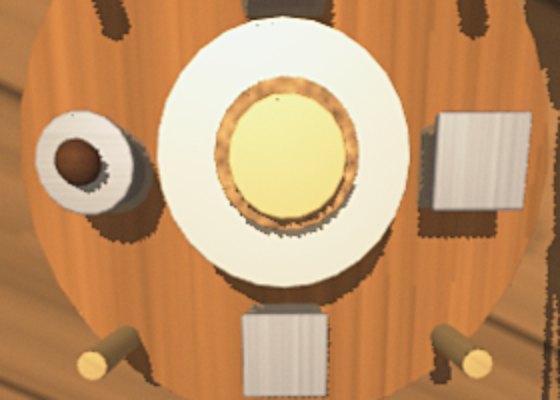

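Call:
step_arm --pt "0.1 0.02 0" --pt "0.25 0.04 0" --pt "0.45 0.06 0" --pt "0.65 0.08 0" --pt "0.82 0.1 0" --pt "0.94 0.13 0" --pt "1 0.14 0" --pt "1 0.14 0" --pt "1 0.14 0" --pt "1 0.14 0" --yaw '[0,0,0,0,0,0,0,0,0,0]' --claw '[-1,-1,-1,-1,-1,-1,-1,-1,-1,-1]'

```text
time_s: 15.03
tcp_pos: [0.4799, 0.1075, 0.2785]
eef_rot: [180.0, 0.1, -155.4]
contact_force: [0.5, -0.2, 0.0]
gripper_width: 0.0878
gripper_force: 0.0
```

Run:
```python
from h import *
s,p,d=snap('wrist','w6'); print(s['tcp_pos'],s['eef_rot'])
P=cloud('wrist','w6')
hsv=cv2.cvtColor(p,cv2.COLOR_BGR2HSV)
m=(hsv[...,1]<80)&(P[...,2]>.004)&(P[...,2]<.022)&(np.hypot(P[...,0]-.41,P[...,1]-.073)<.04)
q=P[m];print(len(q),q.mean(0),np.median(q,0),cv2.minAreaRect(q[:,:2].astype('f4')), np.argwhere(m).mean(0))
v,u=np.argwhere(m).mean(0).astype(int)
cv2.imwrite('pics/c3.png',cv2.resize(p[max(0,v-60):v+60,max(0,u-80):u+80],None,fx=4,fy=4))
print(max(0,u-80),max(0,v-60))
```

```text
[0.47991083 0.10753302 0.27852004] [ 1.79998691e+02  7.66429706e-02 -1.55362567e+02]
605 [0.40961813 0.07224604 0.014832  ] [0.40812549 0.07259497 0.01656003] ((0.41301411390304565, 0.07350340485572815), (0.03911258652806282, 0.03744106739759445), 59.93861389160156) [104.87272727 320.82479339]
240 44
```

View pics/c3.png

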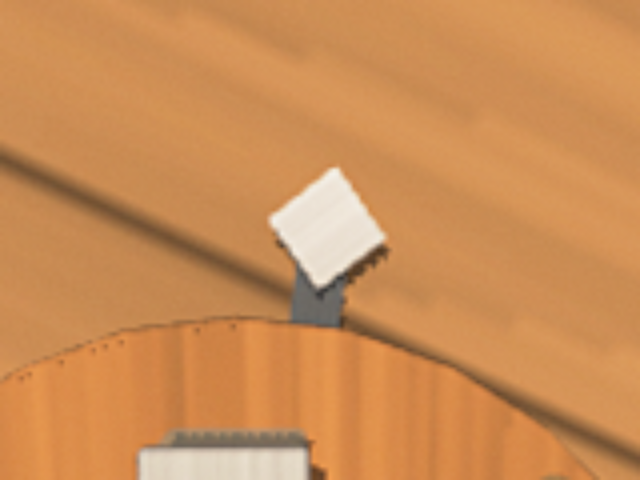

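The crop shows the pointer's diamond with its centre at crop (326.5,229.5), which is image (321.6,101.4).

Run:
```python
from h import *
a=atz('wrist','w6',321.5,101.2,.016);c=np.array([.5803,.1216]);v=a[:2]-c
print(a,np.hypot(*v),np.degrees(np.arctan2(v[1],v[0])))
k=atz('wrist','w6',240+268/4,44+220/4,.016)
k=np.array([.6222,.0312])-c;print(np.degrees(np.arctan2(k[1],k[0])))
for u,v in [(335,168),(318,290)]: print(atz('wrist','w6',240+u/4,44+v/4,.016))
to(.648,.075,.28,-60); to(.7115,.0736,.28,-20.2)
```

```text
[0.4051344  0.07115448 0.016     ] 0.18228477138018206 -163.93425642017965
-65.13248583050725
[0.38788123 0.06630267 0.016     ]
[0.42283709 0.07647354 0.016     ]
xyz [-0.6955, -0.4981, -0.0092] yaw -0.2649 at [0.48   0.1076 0.2781] [-1.7999e+02  2.0000e-02 -1.5537e+02]
xyz [-0.9812, -0.6368, -0.0091] yaw -0.3755 at [0.48   0.1076 0.2781] [-1.7999e+02  2.0000e-02 -1.5537e+02]
```

Call:
step_arm --pt "-0.05 -0.03 0" --pt "-0.1 -0.06 0" --pt "-0.16 -0.1 0" --pt "-0.22 -0.14 0" --pt "-0.28 -0.18 0" --pt "-0.34 -0.22 0" --pt "-0.4 -0.26 0" --pt "-0.46 -0.3 0" --pt "-0.52 -0.34 0" --pt "-0.58 -0.38 0" --pt "-0.64 -0.42 0" --pt "-0.7 -0.46 0" --pt "-0.76 -0.5 0" --pt "-0.82 -0.54 0" --pt "-0.88 -0.58 0" --pt "-0.93 -0.61 0" --pt "-0.96 -0.63 0" --pt "-0.981 -0.637 0" --pt "-0.981 -0.637 0" --pt "-0.981 -0.637 0" --yaw '[-0.019,-0.038,-0.057,-0.076,-0.095,-0.114,-0.133,-0.152,-0.171,-0.19,-0.209,-0.228,-0.247,-0.266,-0.285,-0.304,-0.323,-0.342,-0.36,-0.3755]' --claw '[0,0,0,0,0,0,0,0,0,0,0,0,0,0,0,0,0,0,0,0]'

```text
time_s: 16.75
tcp_pos: [0.7119, 0.073, 0.2758]
eef_rot: [179.9, 0.1, -19.9]
contact_force: [-0.2, 0.5, 0.2]
gripper_width: 0.0439
gripper_force: 0.0
```

Run:
```python
from h import *
to(.7115,.0736,.085,-20.1);print(status.get_state()['joints'],status.get_state()['gripper_width'])
```

```text
xyz [-0.0011, -0.0039, 0.9542] yaw 0.0006 at [0.7119 0.073  0.2758] [ 1.799e+02  1.000e-01 -1.990e+01]
[ 2.14036708e+01  2.35226615e+01  9.72678821e+00  7.07543507e-03
 -7.63479045e+01  4.86965301e+01] 0.04391874518433799
```

Call:
step_arm --pt "0 0 0.15" --pt "0 0 0.32" --pt "0 0 0.5" --pt "0 0 0.65" --pt "0 0 0.78" --pt "0 0 0.87" --pt "0 -0.002 0.93" --pt "0 -0.003 0.954" --pt "0 -0.003 0.954" --pt "0 -0.003 0.954" --pt "0 -0.003 0.954" --pt "0 -0.003 0.954" --pt "0 -0.003 0.954" --pt "0 -0.003 0.954" --pt "0 -0.003 0.954" --pt "0 -0.003 0.954" --pt "0 -0.003 0.954" --pt "0 -0.003 0.954" --yaw '[0,0,0,0,0,0,0,0,0,0,0,0,0,0,0,0,0,0]' --claw '[0,0,0,0,0,0,0,0,0,1,1,1,1,1,1,1,1,1]' --grip_force 15

```text
time_s: 18.25
tcp_pos: [0.7113, 0.0739, 0.0881]
eef_rot: [-180.0, -0.1, -20.2]
contact_force: [-1.6, 1.0, 6.1]
gripper_width: 0.0156
gripper_force: 15.0
```

Run:
```python
from h import *
s=status.get_state();print(s['tcp_pos'],s['eef_rot'],s['gripper_width'])
c=np.array([.5803,.1216]);v=s['tcp_pos'][:2]-c;print(np.hypot(*v),np.degrees(np.arctan2(v[1],v[0])))
R=Ro.from_euler('xyz',s['eef_rot'],degrees=True)
def plan(angs):
  for a in angs:
    t=np.radians(-a);M=np.array([[np.cos(t),-np.sin(t)],[np.sin(t),np.cos(t)]]);d=np.r_[(M@v-v),0]
    print(a,(R.inv().apply(d)/.2).round(4),round(a/360,4))
plan(np.arange(3,61,3)[:20])
```

```text
[0.71128116 0.07389807 0.08813988] [-1.79969615e+02 -5.86121724e-02 -2.01780651e+01] 0.015626962101557708
0.13939705042591322 -20.011078096197966
3 [-0.0008  0.0365 -0.    ] 0.0083
6 [-0.0036  0.0729 -0.    ] 0.0167
9 [-8.300e-03  1.091e-01 -1.000e-04] 0.025
12 [-1.48e-02  1.45e-01 -1.00e-04] 0.0333
15 [-2.320e-02  1.805e-01 -1.000e-04] 0.0417
18 [-3.350e-02  2.155e-01 -1.000e-04] 0.05
21 [-4.560e-02  2.499e-01 -2.000e-04] 0.0583
24 [-5.940e-02  2.837e-01 -2.000e-04] 0.0667
27 [-7.500e-02  3.166e-01 -2.000e-04] 0.075
30 [-9.240e-02  3.488e-01 -3.000e-04] 0.0833
33 [-1.113e-01  3.799e-01 -3.000e-04] 0.0917
36 [-1.319e-01  4.101e-01 -4.000e-04] 0.1
39 [-1.540e-01  4.391e-01 -4.000e-04] 0.1083
42 [-1.777e-01  4.669e-01 -4.000e-04] 0.1167
45 [-0.2027  0.4934 -0.0005] 0.125
48 [-2.291e-01  5.186e-01 -5.000e-04] 0.1333
51 [-0.2568  0.5424 -0.0006] 0.1417
54 [-0.2857  0.5647 -0.0006] 0.15
57 [-0.3157  0.5855 -0.0006] 0.1583
60 [-0.3467  0.6046 -0.0007] 0.1667
```

Call:
step_arm --pt "-0.0008 0.0365 0" --pt "-0.0036 0.073 0" --pt "-0.0083 0.109 0" --pt "-0.015 0.145 0" --pt "-0.023 0.18 0" --pt "-0.0335 0.2155 0" --pt "-0.0455 0.25 0" --pt "-0.0595 0.284 0" --pt "-0.075 0.317 0" --pt "-0.0925 0.349 0" --pt "-0.111 0.38 0" --pt "-0.132 0.41 0" --pt "-0.154 0.439 0" --pt "-0.178 0.467 0" --pt "-0.203 0.493 0" --pt "-0.229 0.519 0" --pt "-0.229 0.519 0" --pt "-0.229 0.519 0" --yaw '[0.0083,0.0167,0.025,0.0333,0.0417,0.05,0.0583,0.0667,0.075,0.0833,0.0917,0.1,0.1083,0.1167,0.125,0.1333,0.1333,0.1333]' --claw '[1,1,1,1,1,1,1,1,1,1,1,1,1,1,1,1,1,1]'

```text
time_s: 19.75
tcp_pos: [0.6323, -0.007, 0.0881]
eef_rot: [-179.9, 0.0, -68.2]
contact_force: [-1.4, 5.1, 6.3]
gripper_width: 0.0157
gripper_force: 15.0
```

Run:
```python
from h import *
s=status.get_state();print(s['tcp_pos'],s['eef_rot'],s['gripper_width'],s['contact_force'],s['joints'])
c=np.array([.5803,.1216]);v=s['tcp_pos'][:2]-c;print(np.hypot(*v),np.degrees(np.arctan2(v[1],v[0])))
```

```text
[ 0.63229189 -0.00701884  0.08810613] [-1.79884140e+02  3.03369840e-02 -6.81968731e+01] 0.015658548218303897 [-1.43023016  5.13034174  6.31350303] [ 16.99712559  24.04632088 -15.61801931  -0.05196524 -50.2227606
   4.8391789 ]
0.13872981426720102 -67.98985036959347
```

Call:
step_arm --pt "-0.0008 0.0365 0" --pt "-0.0036 0.073 0" --pt "-0.0083 0.109 0" --pt "-0.015 0.145 0" --pt "-0.023 0.18 0" --pt "-0.0335 0.2155 0" --pt "-0.0455 0.25 0" --pt "-0.0595 0.284 0" --pt "-0.075 0.317 0" --pt "-0.0925 0.349 0" --pt "-0.111 0.38 0" --pt "-0.132 0.41 0" --pt "-0.154 0.439 0" --pt "-0.178 0.467 0" --pt "-0.203 0.493 0" --pt "-0.229 0.519 0" --pt "-0.246 0.533 0" --pt "-0.2565 0.542 0" --pt "-0.2565 0.542 0" --pt "-0.2565 0.542 0" --yaw '[0.0083,0.0167,0.025,0.0333,0.0417,0.05,0.0583,0.0667,0.075,0.0833,0.0917,0.1,0.1083,0.1167,0.125,0.1333,0.138,0.1415,0.1415,0.1415]' --claw '[1,1,1,1,1,1,1,1,1,1,1,1,1,1,1,1,1,1,1,1]'

```text
time_s: 21.42
tcp_pos: [0.5143, 0.001, 0.0881]
eef_rot: [-179.8, 0.2, -119.1]
contact_force: [3.2, 4.8, 2.0]
gripper_width: 0.0155
gripper_force: 15.0
```

Run:
```python
from h import *
s=status.get_state();print(s['tcp_pos'],s['eef_rot'],s['gripper_width'],s['contact_force'])
c=np.array([.5803,.1216]);v=s['tcp_pos'][:2]-c;print(np.hypot(*v),np.degrees(np.arctan2(v[1],v[0])))
s,p,d=snap('scene','scene2')
cv2.imwrite('pics/c4.png',cv2.resize(p[170:310,230:410],None,fx=4,fy=4,interpolation=cv2.INTER_CUBIC))
```

```text
[0.51430936 0.00097524 0.0880653 ] [-179.83881787    0.2162382  -119.07608479] 0.015452286466074468 [3.16688115 4.77423775 2.01813758]
0.13749580384851418 -118.68191170399206
```

View pics/c4.png

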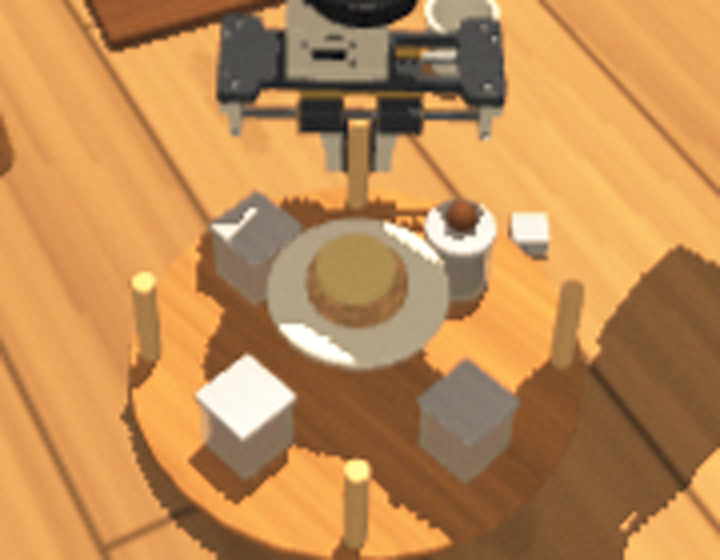

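The stack is intact and the jar is next to the pointer: knob at crop (461,211), pointer at (530,228). I'll check the angle numerically from the peg tops.

Run:
```python
from h import *
A=lambda x,y,h:atz('scene','scene2',230+x/4,170+y/4,h)[:2]
pg=np.array([A(144,281,.108),A(357,469,.108),A(571,289,.108),A(359,125,.108)])
c=pg.mean(0); pl=A(358,285,.105)
an=lambda v:np.degrees(np.arctan2(v[1],v[0]))
print(c,pl,[(round(an(p-c),2),round(np.hypot(*(p-c)),4)) for p in pg])
k=A(461,212,.095);q=A(530,228,.016)
for cc in(c,): print('knob',an(k-cc),np.hypot(*(k-cc)),'ptr',an(q-cc),np.hypot(*(q-cc)))
P=cloud('scene','scene2')
m=(P[...,2]>.126)&(P[...,2]<.14)&(np.hypot(P[...,0]-.58,P[...,1]-.12)<.05)
q=P[m];print(len(q),cv2.minEnclosingCircle(q[:,:2].astype('f4')))
```

```text
[0.58018783 0.1190906 ] [0.57948908 0.11824499] [(np.float64(-28.98), np.float64(0.1393)), (np.float64(60.74), np.float64(0.1405)), (np.float64(149.93), np.float64(0.1389)), (np.float64(-119.42), np.float64(0.1431))]
knob -162.9766811646012 0.10267753643580009 ptr -164.44227484782988 0.1819329608936509
271 ((0.5853530168533325, 0.1185709610581398), 0.02738591842353344)
```

Call:
step_arm --pt "0 0 0" --pt "0 0 0" --pt "0 0 0" --pt "0 0 0" --pt "0 0 0" --pt "0 0 0" --yaw '[0,0,0,0,0,0]' --claw '[1,1,1,1,1,1]'

```text
time_s: 21.97
tcp_pos: [0.5145, 0.0009, 0.0881]
eef_rot: [-179.8, 0.2, -119.1]
contact_force: [2.7, 6.5, 1.4]
gripper_width: 0.0154
gripper_force: 15.0
```

```bash
python3 -c "
from h import *
print(job.close_job())"
```

```text
the job is handed in; nothing more can be done
None
```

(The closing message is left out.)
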